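# Run the belt press through an empty stroke

## Task

Run the leather stall's belt press empty from its control box: first tip the rocker switch all the way over to its on side (the half with the small raised bar goes down), then push the square locking bolt fully in, then press the round flat-topped start button right down, hold it for about a second and let it come back up. Do not press the mushroom-shaped stop button, and leave the tools on the bench around the box where they are; nothing has to be picked up.

Things in the scene. Friction and masses are not known exactly. Their poses are not given: they have to be found in the camera images.
- console: grey control box fixed to the bench, 124 (x) x 340 (y) x 50 mm high; origin at the centre of its underside. It carries four aluminium switch units (96 x 74 x 18 mm, tops 68 mm above the bench), side by side along its y axis at 80 mm pitch, in an order that changes; their axes are parallel to the box's. Its x axis points away from the robot (it may be turned some 25 degrees), z up.
- rocker_pivot (a point): on the fixed unit of the rocker switch: the rocker's hinge line, centre, 72 mm above the bench. The rocker is a black paddle 64 mm long (along x) and 34 mm wide with a shallow V-shaped top: two flat halves, each rising 0.18 rad outward from the crease over the hinge, 12 mm above it. The far half (+x) is the on half and bears the small raised bar.
- rocker_on (a point): centre of the top face of the rocker's far (on) half, the place to press, 21 mm from the crease; it moves with the rocker. When fully on this half lies level with its top 12 mm above the hinge, 84 mm above the bench.
- rocker (a joint): rocker angle, rad: -0.18 fully off (far half up), +0.18 fully on (far half down); it starts off (-0.18 to -0.15). It stays where it is left; pushing the middle of the half down takes about 3 to 4 N.
- bolt_top (a point): centre of the top of the square locking bolt: upright steel plunger 26 x 26 mm, its top 88 mm above the bench when out and 76 mm (8 mm above its unit) when fully in.
- bolt (a joint): how far the bolt is pushed down, m: 0 out (it starts out, within 2 mm), 0.012 fully in. It has no spring: it takes about 4 N to push and stays where it is left.
- start_top (a point): centre of the top of the start button: round, flat, black, 32 mm across, low; its top is 82 mm above the bench at rest and 76 mm fully down.
- start (a joint): travel of the start button, m: 0 up, 0.006 fully down. A spring returns it; it begins to move at 1.5 N and is fully down at 5 N.
- stop_top (a point): top of the mushroom-shaped stop button: black domed head 50 mm across and 16 mm thick on a thin steel neck, the widest and tallest of the round ones, top 102 mm above the bench. Not to be pressed.
- stop (a joint): travel of the stop button, m: 0 up, 0.008 down, sprung; it begins to move at about 2 N.
- spool_center (a point): centre of a wooden thread spool standing on the bench beyond the box, 40 mm across, 50 mm high; loose.
- cup_center (a point): centre (25 mm up) of an open steel cup standing on the bench on the robot's side of the box, 56 mm across the rim, 50 mm high; loose.
- awl_center (a point): on an awl with a wooden handle lying on the bench beyond the box, 120 mm long along its x axis (point to +x), 28 mm thick, about 14 mm above the bench and 50 mm from the handle's butt; loose.
- mallet_center (a point): centre (61 mm up) of a wooden mallet standing on its head to the left of the box, head 48 mm across and 56 mm high, 122 mm high over all; loose.

How it is judged:
On the way, in this order (a step that is already met when the one before it is completed fails the run):
1. the rocker is tipped over to on (value of joint rocker above 0.13 rad), for 0.1 s.
2. the locking bolt is pushed in (value of joint bolt above 0.01 m), for 0.1 s.
3. the start button is held down (value of joint start above 0.0042 m), for 0.5 s.
At the end, for the whole second after the job is handed in: The rocker is on (beyond 0.13 of 0.18 rad), the bolt is in (beyond 10 of 12 mm), the start button has been held down (beyond 4.2 of 6 mm for 0.5 s) and is up again (within 1.5 mm), the stop button is up, and spool, cup, awl and mallet are within 20 mm of where they stood (value of joint rocker above 0.13 rad and value of joint bolt above 0.01 m and value of joint start below 0.0015 m and value of joint stop below 0.002 m and distance of each of spool_center, cup_center, awl_center, mallet_center from where it was at the start of the episode below 0.02 m); the robot touches nothing.
It fails at once if the start button is pressed (beyond 2.5 mm) while the rocker is not on or the bolt is not in (value of joint start above 0.0025 m and (value of joint rocker below 0.1 rad or value of joint bolt below 0.009 m)).
It fails at once if the bolt is pushed in (beyond 8 mm) while the rocker is still off (value of joint bolt above 0.008 m and value of joint rocker below 0.1 rad).
It fails at once if the stop button is pressed (beyond 2.5 mm) (value of joint stop above 0.0025 m).
It fails at once if the spool, cup, awl or mallet is lifted, carried or pushed more than 20 mm (distance of any of spool_center, cup_center, awl_center, mallet_center from where it was at the start of the episode above 0.02 m).
It also fails if it takes over 54 s, if anything falls off the work surface, if the arm or the gripper's body presses on something with over 40 N, if the wrist force passes 120 N, or if a joint passes its speed limit or range.

## Robot

A 6-joint arm with a two-finger parallel gripper is mounted at the origin on the work surface. World frame = base frame: x ahead of the robot, y to its left, z up, the work surface at z = 0. Lengths are in m, angles in rad, forces in N, time in s.
With the tool pointing down it reaches from about 0.3 to 0.875 m from the base axis. Payload 6.4 kg.
Tool frame: the origin (TCP) lies on the front face of the gripper's body, between the roots of the fingers; the fingertips stand 73 mm ahead of it and the grasp point (between the pads) lies ctrl.pinch_z ahead of it (ctrl.pinch_z is the distance from the TCP to the grasp point, in m); z points along the fingers, x is the direction in which the jaws open and shut, and the axes are right-handed (so a half turn about z gives the same grasp; the last joint's range is limited). The gripper opens to 85 mm and grips with 20 to 120 N. Pads are 22 mm wide; open, the fingers measure 114 mm over their backs; the gripper's body (76 mm by 85 mm) begins 54 mm behind the grasp point. The pads swing forward as they close: fully open they stand 13 mm farther back than shut.
Start: joints at [-0.206, 0.181, 1.607, -0, 1.354, -0.206], TCP at [0.575, 0, 0.304] pointing down, gripper open.
Joint ranges: [-2.99, 2.99], [-0.89, 2.07], [0.3, 2.58], [-1.14, 4.28], [0, 2.63], [-3.12, 3.12]. Speed limits (rad/s): [2.57, 2.57, 3.01, 3.14, 3.14, 3.14].

## Interface

Orientations are given as a unit quaternion [w, x, y, z].
In Python, from bench import ctrl gives the robot as it stands.
- The arm moves only by the tool move_arm, never from a script. Its argument "rows" is text: rows parted by semicolons, each of 7 numbers parted by spaces: the shift along the tool's x, y, z in cm, then the turn, a rotation vector about the tool's x, y, z in degrees, then the opening, from 0 (shut) to 1 (fully open). In form: x y z rx ry rz grip; .... A call has 1 to 20 rows; each row shifts and turns the commanded pose from where the row before left it, along the tool's axes as they then stand; what a row does not reach is not made up. A row lasts 1/10 s, in which the tool goes at most 50 mm and 8.59 degrees, less where a joint would pass 70% of its speed; a pose out of reach is approached as far as the arm can. A call with a gripper value outside its range is refused whole. The fingers move at their own pace and stop on an object; the grip force is fixed at half the most. Time passes only in rows, so rows that do not move let the fingers close. It gives the time, the measured TCP pose, the force and the opening at its end, in the units of the state.
- ctrl.get_obs(): the state, without advancing time (a new reading comes with each control period).
- ctrl.camera(name): name is "scene" or "side" or "wrist"; returns a dict with "color" (480x640x3 uint8, blue, green, red), "fx", "fy", "cx", "cy" (pixels), "rvec" (rotation vector, rad) and "tvec" (3), from world to camera coordinates, as OpenCV has them. Camera axes: x right, y down, z forward; pixel columns grow to the right and rows downward; lengths in m; the calibration is good to about 2 mm. A picture is of the moment at which its call begins. There is no depth.
- ctrl.hand_in(): hands the job in, once; it reports no verdict.
Trained networks look in the newest picture that a camera, given by its name, has taken for a name from the list of things; names that differ only in an ending like _2 or _b are one class to them, and where a whole thing is asked for, a point or a joint stands for the part that bears it (a point fixed in the world has none). Each returns a list of dicts, best first, with "confidence" (0 to 1); they miss things now and then, are a little off and sometimes report something else, mostly with a low value. They report only what shows in the picture. A call takes as long as a camera call.
- ctrl.look_for(camera, query): "bbox" ([left, top, right, bottom] in pixels, round what is visible of it).
- ctrl.trace(camera, query): "region" (480x640 bool, what is visible of it) and "bbox" ([left, top, right, bottom] in pixels, round what is visible of it).
The state is a dict: "time_s": time; "q": joint angles; "dq": joint speeds; "joint_efforts": joint torques, N m; "eef_pos": TCP position; "eef_rot": TCP orientation; "wrist_force": force on the tool from outside, world axes, zero at the start; "torque": the same for the moment, N m; "opening": opening from 0.0 (shut) to 1.0 (fully open).
Only numpy, scipy, OpenCV 4.12 (cv2) and the standard library are available. Lean on these libraries where they do the work, as an engineer would, in place of code of your own. Each camera call takes 0.05 s, during which the arm holds its last target.

## Working session

There is one attempt and no reset: what is moved stays moved. The work goes in short steps, Python scripts to look and compute and a tool call to move; the robot and the scene stay as the last step left them, time stands still between calls to the robot, and variables do not carry over. Pictures are saved under pics/ and viewed, and the job is handed in when it is done.

Besides the shell and the picture viewer there is one more tool, called after "Call:" by a JSON object that holds its "fn" and its "kwargs", one argument or row to a line. move_arm: Moves the arm, as the interface text tells. Its arguments: {"type":"object","properties":{"rows":{"type":"string"}},"required":["rows"]}

```bash
ls; mkdir -p pics
cat > h.py <<'E'
import numpy as np, cv2
from bench import ctrl
def ray(c,u,v,z):
    R,_=cv2.Rodrigues(np.array(c['rvec'],float)); t=np.array(c['tvec'],float).ravel()
    d=R.T@np.array([(u-c['cx'])/c['fx'],(v-c['cy'])/c['fy'],1]); o=-R.T@t
    return o+d*(z-o[2])/d[2]
def proj(c,p):
    K=np.array([[c['fx'],0,c['cx']],[0,c['fy'],c['cy']],[0,0,1.]])
    return cv2.projectPoints(np.array(p,float).reshape(-1,3),np.array(c['rvec'],float),np.array(c['tvec'],float),K,None)[0].reshape(-1,2)
E
python3 - <<'E'
from h import *
Z=dict(rocker_pivot=.08,bolt_top=.088,start_top=.082,stop_top=.094,rocker_on=.09,cup_center=.025,spool_center=.025,awl_center=.014,mallet_center=.061,console=.05)
for n in ['scene','side','wrist']:
    c=ctrl.camera(n); cv2.imwrite(f'pics/{n}0.png',c['color'])
    for q,z in Z.items():
        r=ctrl.look_for(n,q)[:2]
        for d in r:
            b=d['bbox'];print(n,q,round(d['confidence'],2),np.round(b),ray(c,(b[0]+b[2])/2,(b[1]+b[3])/2,z).round(3))
o=ctrl.get_obs();print(o['time_s'],o['eef_rot'],ctrl.pinch_z)
E
```

```text
pics
scene rocker_pivot 0.97 [210. 125. 276. 171.] [ 0.566 -0.151  0.08 ]
scene rocker_pivot 0.5 [322. 208. 349. 232.] [0.538 0.057 0.08 ]
scene bolt_top 0.75 [326. 208. 348. 234.] [0.541 0.064 0.088]
scene bolt_top 0.44 [283. 173. 319. 197.] [ 0.542 -0.023  0.088]
scene start_top 0.81 [261. 152. 284. 172.] [ 0.546 -0.095  0.082]
scene stop_top 0.84 [284. 174. 319. 195.] [ 0.544 -0.019  0.094]
scene rocker_on 0.63 [221. 122. 261. 146.] [ 0.557 -0.171  0.09 ]
scene cup_center 0.55 [329. 147. 367. 188.] [ 0.421 -0.057  0.025]
scene spool_center 0.85 [219. 245. 252. 284.] [0.68  0.001 0.025]
scene spool_center 0.38 [180. 190. 220. 234.] [ 0.672 -0.121  0.025]
scene awl_center 0.77 [183. 189. 223. 238.] [ 0.668 -0.125  0.014]
scene awl_center 0.75 [218. 126. 266. 144.] [ 0.52  -0.247  0.014]
scene mallet_center 0.75 [386. 244. 426. 309.] [0.512 0.182 0.061]
scene console 0.65 [196. 136. 386. 291.] [ 0.57  -0.012  0.05 ]
scene console 0.31 [324. 206. 348. 233.] [0.521 0.038 0.05 ]
side rocker_pivot 0.67 [345. 119. 398. 154.] [ 0.549 -0.176  0.08 ]
side rocker_pivot 0.59 [356. 123. 390. 14
[... 834 characters left out ...]
26. 444.] [ 0.548 -0.184  0.088]
wrist start_top 0.74 [264. 318. 300. 353.] [ 0.545 -0.102  0.082]
wrist stop_top 0.59 [241. 222. 307. 286.] [ 0.542 -0.025  0.094]
wrist rocker_on 0.79 [248. 394. 324. 444.] [ 0.547 -0.181  0.09 ]
wrist cup_center 0.59 [111. 229. 188. 300.] [ 0.417 -0.062  0.025]
wrist cup_center 0.3 [265. 318. 302. 355.] [ 0.54  -0.139  0.025]
wrist spool_center 0.57 [411. 170. 471. 227.] [0.684 0.002 0.025]
wrist awl_center 0.89 [392. 266. 421. 378.] [ 0.665 -0.129  0.014]
wrist mallet_center 0.79 [215.   1. 254.  11.] [0.517 0.146 0.061]
wrist console 0.88 [185.  68. 358. 434.] [ 0.535 -0.039  0.05 ]
1.65 [1.23475751e-05 1.00000000e+00 1.40467257e-05 1.28767739e-05] 0.0539
```

Run:
```python
import cv2
a=cv2.imread('pics/wrist0.png')
cv2.imwrite('pics/w0c.png',cv2.resize(a[40:480,80:500],None,fx=1.36,fy=1.36))
```

```text
(no output)
```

View pics/wrist0.png

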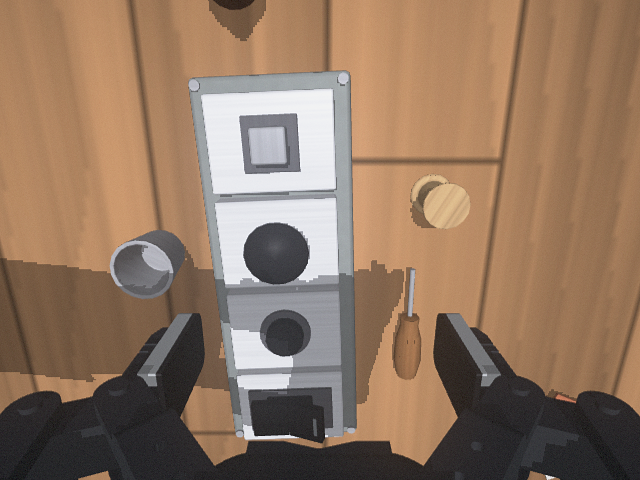

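View pics/scene0.png

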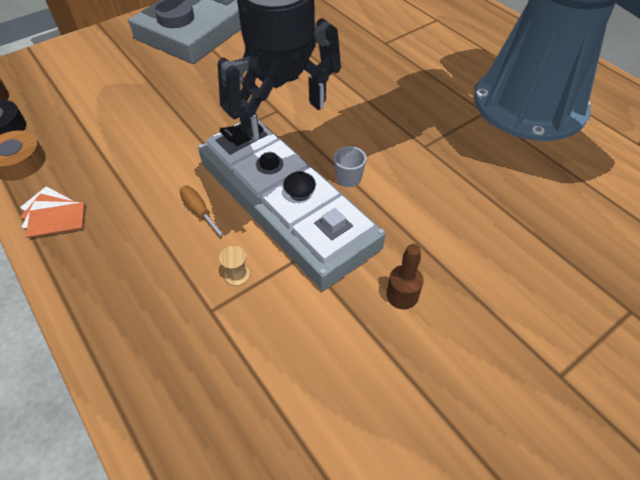

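The wrist view shows, top to bottom: bolt (269,147), stop dome (276,253), start (286,333) and rocker (287,415) with its raised bar at about (318,425). The box is only slightly turned. The scene view agrees: the mallet is to the left, the cup is on the robot's side, and the spool and awl are beyond the box.

Run:
```python
from h import *
c=ctrl.camera('wrist')
for u,v in [(194,85),(343,78),(240,434),(351,431)]: print(ray(c,u,v,.05).round(4))
for u,v,z in [(201,95),(334,89),(217,194),(337,190)] and [(201,95,.068),(334,89,.068),(215,193,.068),(337,190,.068)]: print(ray(c,u,v,z).round(4))
for q,z in dict(bolt_top=.088,start_top=.082,stop_top=.094,rocker_pivot=.08).items():
    r=ctrl.trace('wrist',q)
    if r:
        m=r[0]['region'];ys,xs=np.nonzero(m);print(q,r[0]['confidence'],xs.mean(),ys.mean(),ray(c,xs.mean(),ys.mean(),z).round(4))
```

```text
[0.4812 0.095  0.05  ]
[0.5941 0.0998 0.05  ]
[ 0.4956 -0.2361  0.05  ]
[ 0.6081 -0.2325  0.05  ]
[0.4908 0.0874 0.068 ]
[0.5867 0.0913 0.068 ]
[0.4951 0.0156 0.068 ]
[0.5898 0.0179 0.068 ]
bolt_top 0.77 267.9932523616734 144.70377867746288 [0.5402 0.054  0.088 ]
start_top 0.76 284.4401606425703 336.2216867469879 [ 0.5469 -0.1029  0.082 ]
stop_top 0.96 275.72665429808285 252.81972789115648 [ 0.5435 -0.0243  0.094 ]
rocker_pivot 0.61 291.26780079571955 402.38798189051994 [ 0.551  -0.1718  0.08  ]
```

Call:
{"fn": "move_arm", "kwargs": {
  "rows": "0 2 0 0 0 0 0; 0 3 0 0 0 0 0; 0 3 0 0 0 0 0; 0 2 0 0 0 0 0; 0 0 0 0 0 0 0; 0 0 0 0 0 0 0;0 0 0 0 0 0 0"
}}

```text
time_s: 2.6
eef_pos: [0.575, -0.0991, 0.3038]
eef_rot: [-0.0, 1.0, 0.0, -0.0]
wrist_force: [-0.3, 0.1, 0.2]
opening: 0.005
```

Run:
```python
from h import *
o=ctrl.get_obs();print(o['time_s'],o['eef_pos'],o['opening'])
for n in ['wrist','side']:
  c=ctrl.camera(n); cv2.imwrite(f'pics/{n}1.png',c['color'])
  for q,z in dict(bolt_top=.088,start_top=.082,stop_top=.094,rocker_pivot=.08,rocker_on=.09).items():
    r=ctrl.trace(n,q)
    if r:
        m=r[0]['region'];ys,xs=np.nonzero(m);print(n,q,r[0]['confidence'],xs.mean(),ys.mean(),ray(c,xs.mean(),ys.mean(),z).round(4))
```

```text
2.6 [ 0.57498922 -0.09912544  0.30382111] 0.004788770059521018
wrist bolt_top 0.64 263.57319587628865 5.385567010309279 [0.5407 0.0412 0.088 ]
wrist start_top 0.68 280.9096820809249 224.66979768786126 [ 0.5468 -0.105   0.082 ]
wrist stop_top 0.98 271.02695231513474 116.27136604469017 [ 0.5436 -0.0259  0.094 ]
wrist rocker_pivot 0.79 276.86485623003193 297.4464856230032 [ 0.5415 -0.1672  0.08  ]
wrist rocker_on 0.59 267.087418783225 316.18133490844656 [ 0.5343 -0.1787  0.09  ]
side bolt_top 0.77 350.53921568627453 230.30392156862746 [0.5372 0.0628 0.088 ]
side start_top 0.71 365.7345132743363 163.49557522123894 [ 0.5448 -0.0982  0.082 ]
side rocker_pivot 0.6 371.218947368421 139.53263157894736 [ 0.548  -0.1671  0.08  ]
side rocker_on 0.78 372.6165137614679 133.31926605504586 [ 0.5471 -0.173   0.09  ]
```

View pics/wrist1.png

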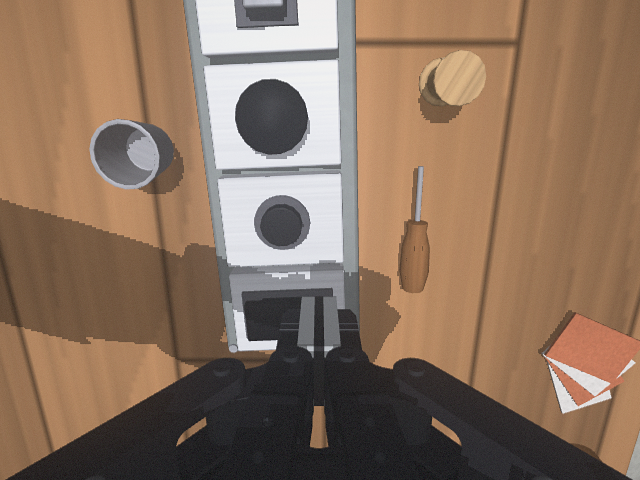

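The jaws are shut. Start is at about (0.547,-0.104), stop (0.5435,-0.025) and bolt (0.541,0.055). The start-to-bolt distance of 158 mm matches the 160 mm expected, and the yaw is about 0.042. That puts the rocker pivot at about (0.550,-0.184) and the press point near (0.572,-0.184).

Call:
{"fn": "move_arm", "kwargs": {
  "rows": "0 3 2 0 0 0 0; 0 3 3 0 0 0 0; -0.2 2.5 3 0 0 0 0; 0 0 2 0 0 0 0; 0 0 0 0 0 0 0; 0 0 0 0 0 0 0"
}}

```text
time_s: 3.8
eef_pos: [0.5731, -0.1849, 0.2041]
eef_rot: [-0.0, 1.0, -0.0, -0.0]
wrist_force: [0.3, -0.3, 0.6]
opening: 0.001
```

Run:
```python
from h import *
o=ctrl.get_obs();p=o['eef_pos'];print(o['time_s'],p)
for n in ['scene','side','wrist']:
  c=ctrl.camera(n); im=c['color'].copy()
  if n!='wrist':
    for z in (.131,.09):
      for d in [(p[0],p[1],p[2]-.073)] if z>.1 else [(.572,-.184,.09)]:
        u=proj(c,d)[0];cv2.circle(im,tuple(int(round(k)) for k in u),2,(0,0,255) if z>.1 else (0,255,0),-1);print(n,u)
    im=cv2.resize(im[80:240,180:420],None,fx=3,fy=3)
  cv2.imwrite(f'pics/{n}2.png',im)
```

```text
3.8 [ 0.57306099 -0.18488101  0.20410537]
scene [223.71513224 113.62142018]
scene [228.53810883 133.75020581]
side [361.10266828 108.89970251]
side [360.63705342 127.69956866]
```

View pics/scene2.png

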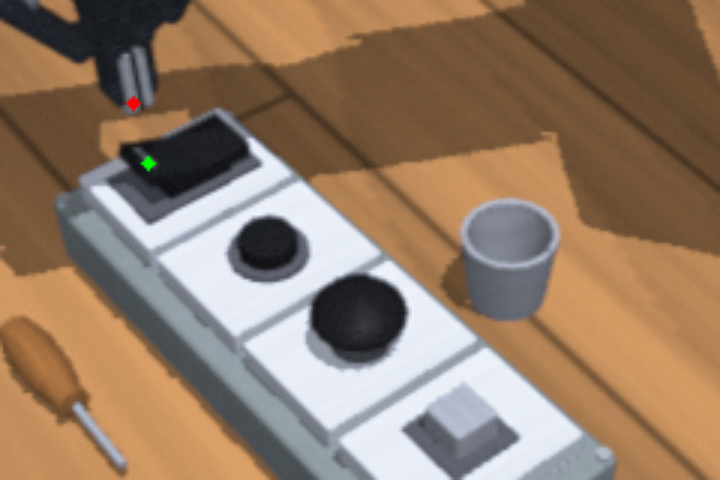

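View pics/side2.png

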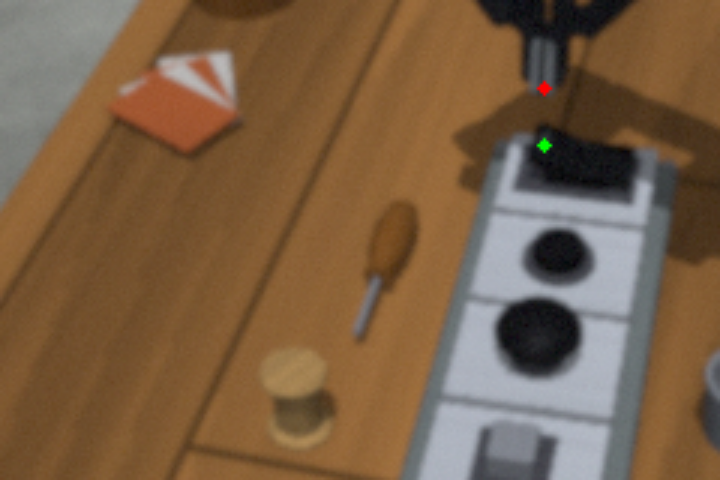

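View pics/wrist2.png

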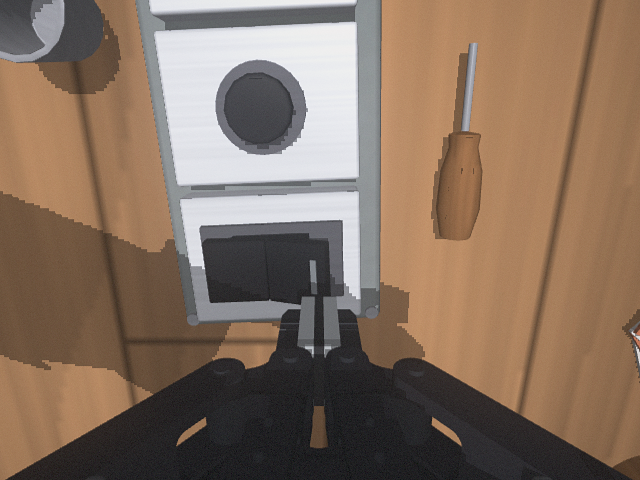

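The rocker is fully visible in the wrist view: crease at u≈268, bar at u≈313, paddle rows about 237–302. The green press point lies on the far half in both fixed views. I'll check the crease coordinates next.

Run:
```python
from h import *
c=ctrl.camera('wrist')
print('crease',ray(c,266,239,.084).round(4),ray(c,269,300,.084).round(4))
print('edge far',ray(c,329,242,.095).round(4),ray(c,329,300,.095).round(4),'near',ray(c,202,239,.084).round(4),ray(c,209,302,.084).round(4))
print('start',ray(c,259,108,.082))
```

```text
crease [ 0.5482 -0.1695  0.084 ] [ 0.5484 -0.2037  0.084 ]
edge far [ 0.5798 -0.1674  0.095 ] [ 0.5801 -0.1982  0.095 ] near [ 0.5158 -0.1694  0.084 ] [ 0.5164 -0.2048  0.084 ]
start [ 0.54734112 -0.10634284  0.082     ]
```

Call:
{"fn": "move_arm", "kwargs": {
  "rows": "-0.1 0.1 1.5 0 0 0 0; 0 0 1.5 0 0 0 0; 0 0 0.5 0 0 0 0; 0 0 0.3 0 0 0 0; 0 0 0.3 0 0 0 0; 0 0 0.2 0 0 0 0; 0 0 0.2 0 0 0 0; 0 0 0 0 0 0 0"
}}

```text
time_s: 4.8
eef_pos: [0.5725, -0.1863, 0.1593]
eef_rot: [0.0, 1.0, 0.0, 0.001]
wrist_force: [1.6, -0.1, 2.5]
opening: -0.002
```

Call:
{"fn": "move_arm", "kwargs": {
  "rows": "0 0 0.1 0 0 0 0; 0 0 0.1 0 0 0 0; 0 0 0.1 0 0 0 0; 0 0 0 0 0 0 0; 0 0 0 0 0 0 0"
}}

```text
time_s: 5.3
eef_pos: [0.5725, -0.1863, 0.1565]
eef_rot: [0.0, 1.0, -0.0, 0.001]
wrist_force: [2.6, 0.8, 5.3]
opening: 0.0
```

Run:
```python
from h import *
for n in ['side','wrist']:
  c=ctrl.camera(n); im=c['color']
  im=cv2.resize(im[100:180,300:420],None,fx=5,fy=5) if n=='side' else im
  cv2.imwrite(f'pics/{n}3.png',im)
```

```text
(no output)
```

View pics/side3.png

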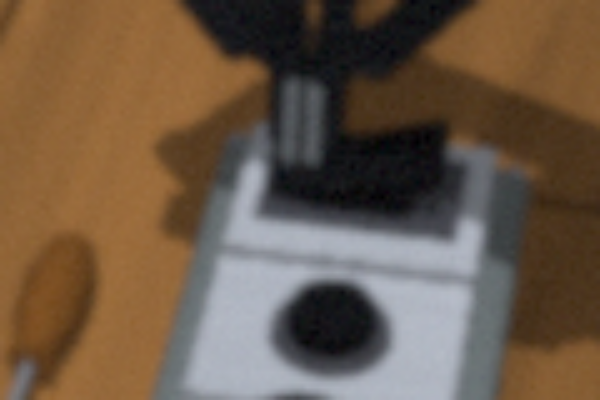

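View pics/wrist3.png

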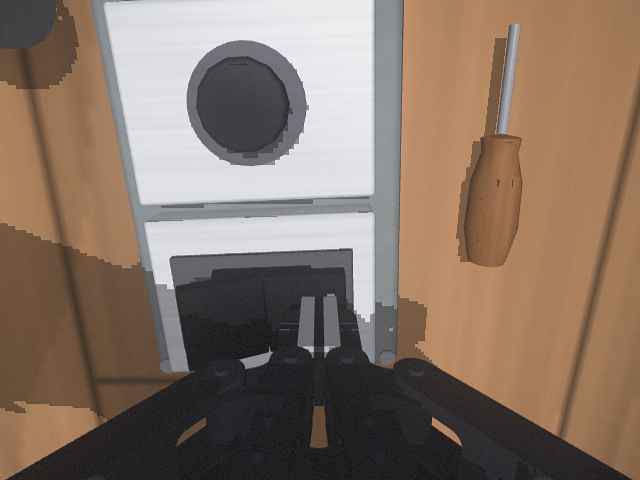

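The rocker is tipped: its near half is now up in the side view. I'll push a little further to make sure it is on the stop.

Call:
{"fn": "move_arm", "kwargs": {
  "rows": "0 0 0.1 0 0 0 0; 0 0 0.1 0 0 0 0; 0 0 0 0 0 0 0; 0 0 0 0 0 0 0"
}}

```text
time_s: 5.8
eef_pos: [0.5726, -0.1864, 0.1563]
eef_rot: [0.001, 1.0, 0.0, 0.001]
wrist_force: [-2.6, 2.4, 18.0]
opening: 0.003
```

It is hard against the stop (18 N, z no longer dropping). I'll lift and check.

Call:
{"fn": "move_arm", "kwargs": {
  "rows": "0 0 -1 0 0 0 0; 0 0 -4 0 0 0 0; 0 -2 -3.5 0 0 0 0; 0 -3 0 0 0 0 0; 0 0 0 0 0 0 0; 0 0 0 0 0 0 0"
}}

```text
time_s: 6.4
eef_pos: [0.5711, -0.1354, 0.2379]
eef_rot: [-0.0, 1.0, 0.001, -0.001]
wrist_force: [-0.2, 0.1, -0.0]
opening: -0.001
```

Run:
```python
from h import *
print(ctrl.get_obs()['eef_pos'])
c=ctrl.camera('side'); cv2.imwrite('pics/side4.png',cv2.resize(c['color'][100:180,300:420],None,fx=5,fy=5))
c=ctrl.camera('wrist'); cv2.imwrite('pics/wrist4.png',c['color'])
for q,z in dict(bolt_top=.088,start_top=.082,stop_top=.094).items():
    r=ctrl.trace('wrist',q)
    if r:
        m=r[0]['region'];ys,xs=np.nonzero(m);print(q,r[0]['confidence'],ray(c,xs.mean(),ys.mean(),z).round(4))
```

```text
[ 0.57111028 -0.13541012  0.23790566]
start_top 0.64 [ 0.547  -0.1054  0.082 ]
stop_top 0.81 [ 0.5436 -0.0278  0.094 ]
```

View pics/side4.png

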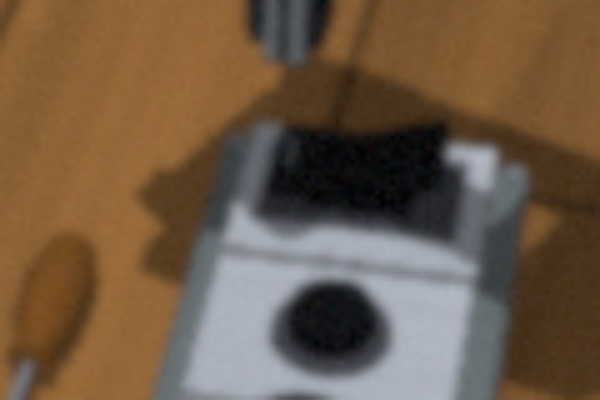

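View pics/wrist4.png

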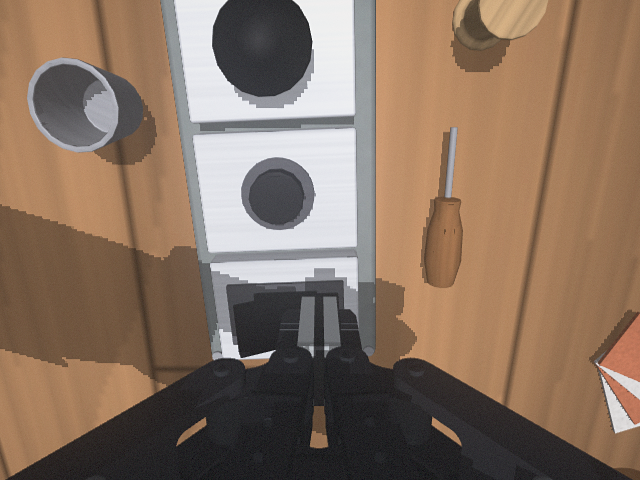

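The rocker stayed on, with the far half level and the near half up. Next I'll move over the bolt at about (0.540, 0.053), staying high above the stop dome.

Call:
{"fn": "move_arm", "kwargs": {
  "rows": "-1 -3 0 0 0 0 0; -1 -4 0 0 0 0 0; -1 -4 0 0 0 0 0; -0.1 -4 0 0 0 0 0; 0 -3 0 0 0 0 0; 0 -0.8 0 0 0 0 0; 0 0 3 0 0 0 0; 0 0 2 0 0 0 0; 0 0 0 0 0 0 0; 0 0 0 0 0 0 0"
}}

```text
time_s: 7.65
eef_pos: [0.5412, 0.0512, 0.1889]
eef_rot: [0.0, 1.0, -0.0, -0.0]
wrist_force: [-0.8, 0.4, 1.1]
opening: 0.0
```

Run:
```python
from h import *
p=ctrl.get_obs()['eef_pos'];print(p)
for n in ['scene','side']:
  c=ctrl.camera(n);im=c['color'].copy()
  for d,k in (((p[0],p[1],p[2]-.073),(0,0,255)),((p[0],p[1],.088),(0,255,0))):
    u=proj(c,d)[0];cv2.circle(im,tuple(int(round(k)) for k in u),1,k,-1)
  a,b=(270,140) if n=='scene' else (300,150)
  cv2.imwrite(f'pics/{n}5.png',cv2.resize(im[b:b+120,a:a+150],None,fx=4,fy=4))
  for d in ctrl.trace(n,'bolt_top')[:2]:
    ys,xs=np.nonzero(d['region']);print(n,d['confidence'],d['bbox'],ray(c,xs.mean(),ys.mean(),.084))
```

```text
[0.54115262 0.05116653 0.18885192]
scene 0.88 [325.4, 209.4, 348.4, 232.3] [0.54189252 0.05735948 0.084     ]
side 0.82 [341.1, 220.0, 358.3, 240.7] [0.5389311  0.05871605 0.084     ]
```

View pics/scene5.png

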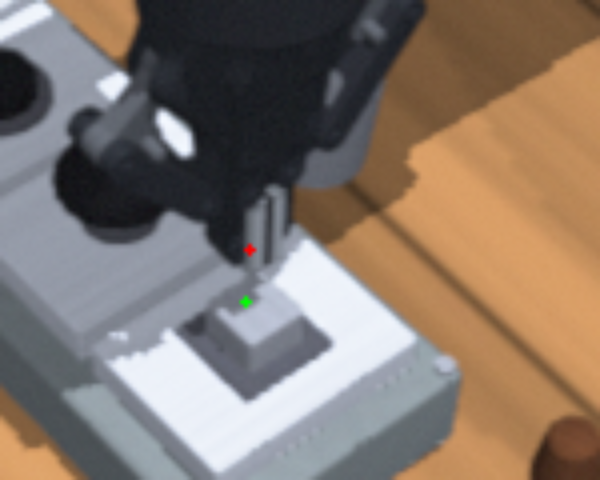

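View pics/side5.png

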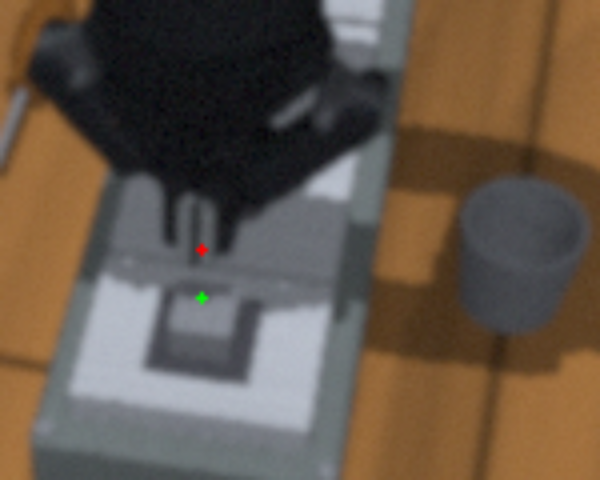

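The bolt's centre is a few mm further toward +y than the tool. I'll shift 4 mm and descend.

Call:
{"fn": "move_arm", "kwargs": {
  "rows": "0 -0.4 1 0 0 0 0; 0 0 1 0 0 0 0; 0 0 0.5 0 0 0 0; 0 0 0.3 0 0 0 0; 0 0 0.3 0 0 0 0; 0 0 0.2 0 0 0 0; 0 0 0.2 0 0 0 0; 0 0 0.2 0 0 0 0; 0 0 0 0 0 0 0"
}}

```text
time_s: 8.75
eef_pos: [0.5412, 0.056, 0.1517]
eef_rot: [0.0, 1.0, -0.0, 0.0]
wrist_force: [-0.6, -0.9, -0.7]
opening: -0.004
```

Call:
{"fn": "move_arm", "kwargs": {
  "rows": "0 0 0.1 0 0 0 0; 0 0 0.1 0 0 0 0; 0 0 0.1 0 0 0 0; 0 0 0 0 0 0 0; 0 0 0 0 0 0 0"
}}

```text
time_s: 9.25
eef_pos: [0.5414, 0.0559, 0.149]
eef_rot: [0.0, 1.0, -0.0, 0.0]
wrist_force: [-0.0, -0.4, 2.7]
opening: -0.001
```

Run:
```python
from h import *
o=ctrl.get_obs();print(o['eef_pos'],o['wrist_force'])
for n in ['scene','side']:
  c=ctrl.camera(n);im=c['color'].copy()
  a,b=(270,140) if n=='scene' else (300,150)
  cv2.imwrite(f'pics/{n}6.png',cv2.resize(im[b:b+120,a:a+150],None,fx=4,fy=4))
```

```text
[0.54138551 0.05594562 0.14903406] [-0.04324123 -0.35429902  2.73524845]
```

View pics/scene6.png

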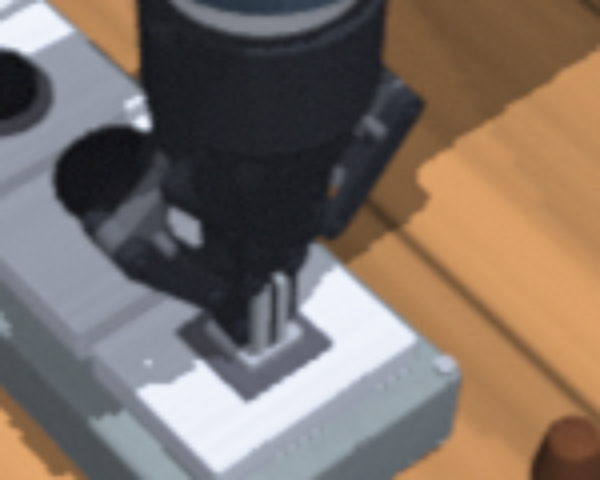

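View pics/side6.png

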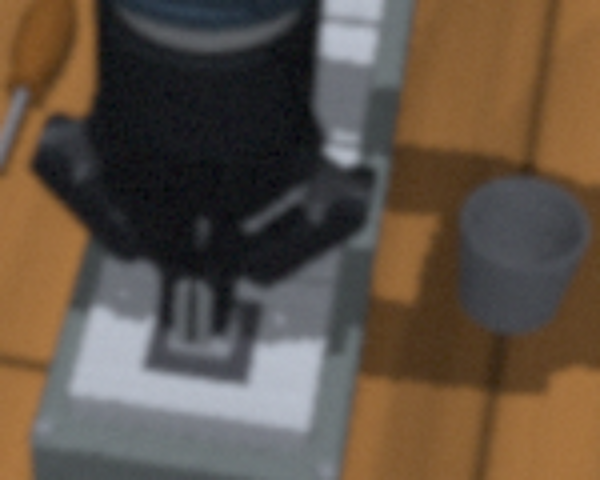

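The bolt is nearly flush. I'll push on to its stop.

Call:
{"fn": "move_arm", "kwargs": {
  "rows": "0 0 0.1 0 0 0 0; 0 0 0.1 0 0 0 0; 0 0 0 0 0 0 0; 0 0 0 0 0 0 0"
}}

```text
time_s: 9.75
eef_pos: [0.5415, 0.056, 0.1484]
eef_rot: [0.0, 1.0, 0.0, 0.0]
wrist_force: [-4.1, 0.2, 14.2]
opening: -0.002
```

The bolt is in: 14 N at tip height of about 76 mm, as specified. I'll retreat and go over the start button.

Call:
{"fn": "move_arm", "kwargs": {
  "rows": "0 0 -1 0 0 0 0; 0 0 -4 0 0 0 0; 0 0 -3.5 0 0 0 0; 0.2 4 0 0 0 0 0; 0.4 4 0 0 0 0 0; 0 4 0 0 0 0 0; 0 4.1 0 0 0 0 0; 0 0 3 0 0 0 0; 0 0 2 0 0 0 0; 0 0 0 0 0 0 0; 0 0 0 0 0 0 0"
}}

```text
time_s: 10.85
eef_pos: [0.5468, -0.1048, 0.1819]
eef_rot: [-0.0, 1.0, 0.0, -0.001]
wrist_force: [-0.7, 0.4, 0.5]
opening: -0.004
```

Run:
```python
from h import *
p=ctrl.get_obs()['eef_pos'];print(p)
for n in ['scene','side']:
  c=ctrl.camera(n);im=c['color'].copy()
  for d,k in (((p[0],p[1],p[2]-.0725),(0,0,255)),((p[0],p[1],.082),(0,255,0))):
    u=proj(c,d)[0];cv2.circle(im,tuple(int(round(k)) for k in u),1,k,-1)
  a,b=(210,110) if n=='scene' else (280,120)
  cv2.imwrite(f'pics/{n}7.png',cv2.resize(im[b:b+150,a:a+200],None,fx=4,fy=4))
  for d in ctrl.trace(n,'start_top')[:2]:
    ys,xs=np.nonzero(d['region']);print(n,d['confidence'],d['bbox'],ray(c,xs.mean(),ys.mean(),.08))
```

```text
[ 0.54680586 -0.10482183  0.18185509]
scene 0.73 [257.9, 150.7, 280.3, 170.2] [ 0.54713257 -0.10245165  0.08      ]
side 0.54 [357.7, 155.7, 376.1, 173.6] [ 0.54534603 -0.10071117  0.08      ]
side 0.45 [343.4, 180.8, 374.9, 203.5] [ 0.54402607 -0.03311741  0.08      ]
```

View pics/scene7.png

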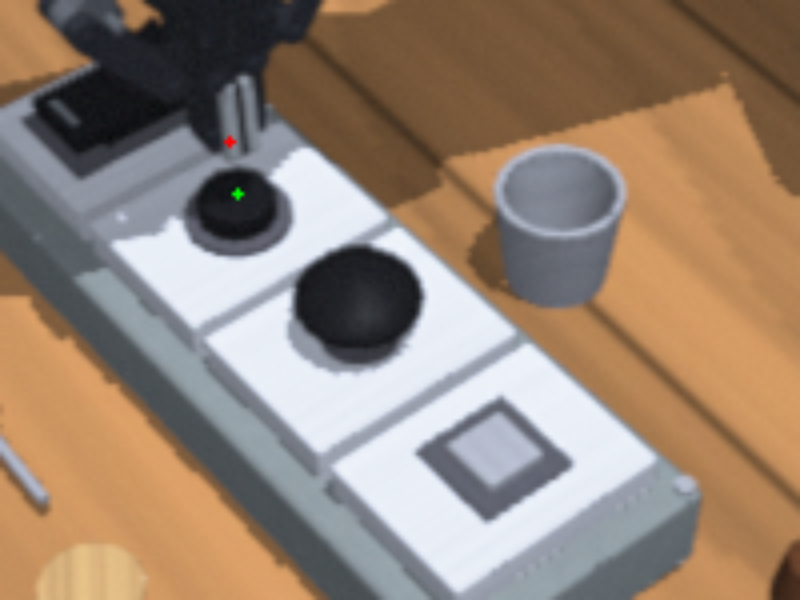

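View pics/side7.png

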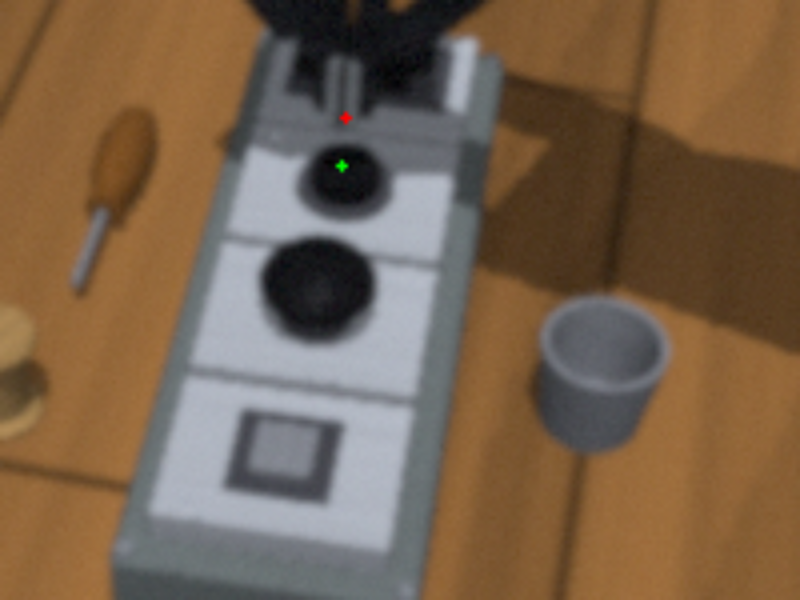

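The bolt is now low in its collar and the rocker is still on. The tool is centred over the start button. I'll press with a commanded 3.5 cm, just past full travel, hold for about a second and read.

Call:
{"fn": "move_arm", "kwargs": {
  "rows": "0 0 1.5 0 0 0 0; 0 0 0.8 0 0 0 0; 0 0 0.4 0 0 0 0; 0 0 0.4 0 0 0 0; 0 0 0.3 0 0 0 0; 0 0 0.1 0 0 0 0; 0 0 0 0 0 0 0; 0 0 0 0 0 0 0; 0 0 0 0 0 0 0; 0 0 0 0 0 0 0; 0 0 0 0 0 0 0; 0 0 0 0 0 0 0"
}}

```text
time_s: 12.25
eef_pos: [0.5466, -0.1047, 0.1484]
eef_rot: [-0.0, 1.0, 0.0, -0.001]
wrist_force: [-10.0, 4.4, 16.6]
opening: -0.0
```

The button is fully down (same z as 76 mm, 16.6 N). I'll hold a little longer, then release.

Call:
{"fn": "move_arm", "kwargs": {
  "rows": "0 0 0 0 0 0 0; 0 0 0 0 0 0 0; 0 0 0 0 0 0 0; 0 0 0 0 0 0 0; 0 0 0 0 0 0 0; 0 0 -1 0 0 0 0; 0 0 -4 0 0 0 0; 0 0 -4 0 0 0 0; 0 0 -4 0 0 0 0; 0 0 -3 0 0 0 0; 0 0 0 0 0 0 0; 0 0 0 0 0 0 0"
}}

```text
time_s: 13.45
eef_pos: [0.5473, -0.1051, 0.3075]
eef_rot: [0.0, 1.0, -0.0, 0.001]
wrist_force: [-0.7, 0.6, -0.5]
opening: 0.002
```

Run:
```python
from h import *
o=ctrl.get_obs();print(o['time_s'],o['eef_pos'],o['wrist_force'])
for n in ['scene','side']:
  c=ctrl.camera(n);im=c['color']
  a,b=(190,100) if n=='scene' else (260,110)
  cv2.imwrite(f'pics/{n}8.png',cv2.resize(im[b:b+(200 if n=='scene' else 240),a:a+(250 if n=='scene' else 200)],None,fx=2.5,fy=2.5))
  for q,z in dict(cup_center=.025,spool_center=.025,awl_center=.014,mallet_center=.061).items():
    for d in ctrl.look_for(n,q)[:1]:
      b=d['bbox'];print(n,q,np.round(b),ray(c,(b[0]+b[2])/2,(b[1]+b[3])/2,z).round(3))
```

```text
13.45 [ 0.54733796 -0.10514656  0.30750574] [-0.73708683  0.60132044 -0.45655164]
scene cup_center [331. 146. 369. 188.] [ 0.419 -0.056  0.025]
scene spool_center [324. 214. 349. 234.] [0.513 0.029 0.025]
scene awl_center [181. 188. 224. 234.] [ 0.666 -0.13   0.014]
scene mallet_center [383. 243. 424. 309.] [0.513 0.179 0.061]
side cup_center [417. 195. 445. 235.] [ 0.416 -0.056  0.025]
side spool_center [265. 198. 290. 231.] [0.681 0.006 0.025]
side awl_center [298. 149. 318. 189.] [ 0.664 -0.131  0.014]
side mallet_center [338. 282. 371. 341.] [0.504 0.187 0.061]
```

View pics/scene8.png

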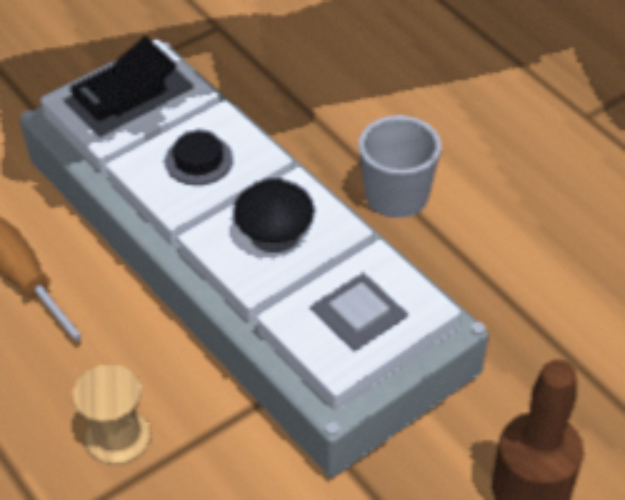

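View pics/side8.png

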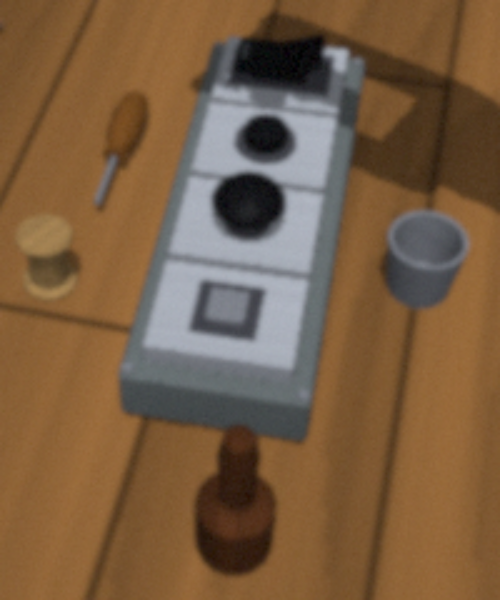

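The rocker is on, the bolt is in, start and stop are up, and the tools stand where they were. The scene network's "spool" at (336,224) is actually the bolt.

```bash
python3 -c "
from bench import ctrl
print(ctrl.hand_in())"
```

```text
the job is handed in; nothing more can be done
None
```

I ran the press sequence in order with the jaws shut and handed the job in at about 13.5 s of the 54 s allowed; no verdict is reported.

- **Rocker:** I pressed the far half down until it hit its stop at 18 N. The final pictures show it still on, with the far half level and the near half raised.
- **Bolt:** I pushed it in until it hit its stop at 14 N, with the fingertip at about 76 mm. It stayed down in its collar.
- **Start button:** I held it fully down for about 1.1 s at 16.6 N, with the fingertip again at about 76 mm, then released it. It looks up again, judged from the pictures only.
- **Stop button:** I never touched it, and it looks up.
- **Tools:** the cup, spool, awl and mallet measured within about 5 mm of their starting positions. The one exception was the awl from the side camera, which differed by 16 mm in y. The scene and wrist cameras put the starting awl close to its final place, so I take that as an error in the first side reading.
- **Arm:** it ended clear above the box with about zero force.

One check disagreed: in the last scene picture the network took the bolt for the spool. The side camera and the picture itself show the spool where it stood.

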